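# Blow off the joint face and hold a gearbox cover shut on its dowels

### The arm

A 6-joint arm with a two-finger parallel gripper is mounted at the origin on the work surface. World frame = base frame: x ahead of the robot, y to its left, z up, the work surface at z = 0. Lengths are in m, angles in rad, forces in N, time in s.
With the tool pointing down it reaches from about 0.225 to 0.875 m from the base axis. Payload 3.4 kg.
Tool frame: the origin (TCP) lies at the very end of the fingers, on their centre line; the grasp point (between the pads) lies 19 mm behind it (r.grip_depth is the z of the grasp point in the tool frame, in m); z points along the fingers, y is the direction in which the jaws open and shut (so a half turn about z gives the same grasp; the last joint's range is limited). The gripper opens to 85 mm and grips with 20 to 120 N. Pads are 22 mm wide; open, the fingers measure 114 mm over their backs; the gripper's body (76 mm by 85 mm) begins 54 mm behind the grasp point. The pads swing forward as they close: fully open they stand 13 mm farther back than shut.
Start: joints at [1.143, 0.276, 1.505, -0, 1.361, -0.121], TCP at [0.174, 0.548, 0.231] pointing down, gripper open.
Joint ranges: [-2.89, 2.89], [-0.75, 2.08], [0.22, 2.7], [-1.18, 4.32], [0.11, 2.71], [-2.7, 2.7]. Speed limits (rad/s): [2.57, 2.57, 3.14, 3.14, 3.14, 3.14].

### API

Orientations are given as [roll, pitch, yaw] about the fixed x, y, z axes, in that order (R = Rz(yaw) Ry(pitch) Rx(roll)).
In Python, from bench import r, capture, job gives the robot as it stands.
- The arm moves only by the shell command python3 -m handwheel 'ROWS' [FORCE]. ROWS is text: rows parted by semicolons, each of 7 numbers parted by spaces: the turn, a rotation vector about the tool's x, y, z in rad, then the shift along the tool's x, y, z in m, then the closure in counts, from 0 (fully open) to 255 (shut). A call has 1 to 5 rows; each row shifts and turns the pose as measured when the row begins, along the tool's axes as they then stand; what a row does not reach is not made up. A row lasts 1/12 s, in which the tool goes at most 41.7 mm and 7.16 degrees, less where a joint would pass 70% of its speed; a pose out of reach is approached as far as the arm can. A call with a gripper value outside its range is refused whole. The fingers move at their own pace and stop on an object; FORCE is the grip in N (left out, the last holds). Time passes only in rows, so rows that do not move let the fingers close. It gives the time, the measured TCP pose, the force and the opening at its end, in the units of the state.
- r.observe(): the state, without advancing time (a new reading comes with each control period).
- capture(name): name is "side" or "top"; returns a dict with "pixels" (384x512x3 uint8, blue, green, red), "fx", "fy", "cx", "cy" (pixels), "rvec" (rotation vector, rad) and "tvec" (3), from world to camera coordinates, as OpenCV has them. Camera axes: x right, y down, z forward; pixel columns grow to the right and rows downward; lengths in m; the calibration is good to about 2 mm. A picture is of the moment at which its call begins. There is no depth.
- job.finish_job(): hands the job in, once; it reports no verdict.
The state is a dict: "time_s": time; "joint_positions": joint angles; "joint_vel": joint speeds; "tau": joint torques, N m; "ee_pos": TCP position; "eef_rot": TCP orientation; "ft_force": force on the tool from outside, world axes, zero at the start; "torque": the same for the moment, N m; "gripper_width": opening from 0.0 (shut) to 1.0 (fully open).
Only numpy, scipy, OpenCV 4.12 (cv2) and the standard library are available. Lean on these libraries where they do the work, as an engineer would, in place of code of your own. Each camera call takes 0.05 s, during which the arm holds its last target.

### The job

Blow the joint face of the gearbox housing in the vice clean: squeeze the trigger of the clamped air gun all the way in and let it spring back. Then lift the loose rectangular cover from the bench, set it on the housing's two dowels with its end lug over the housing's lug, and press it down against the sprung plunger until the joint is fully closed. Finish while still holding the cover pressed shut with the gripper, and leave the round flange, the ring bearing and the oil bottle where they are.

Things in the scene. Friction and masses are not known exactly. Their poses are not given: they have to be found in the camera images.
- gun: Grey air gun lying on its side in a fixed clamp, pistol-shaped from above, nozzle to -y (roughly at the vice), straight grip to -x, z up. Origin on the bench under the barrel; barrel and grip are centred 65 mm above it. Under the grip, beyond 35 mm to -x, there is free air to the bench. To squeeze, pinch grip back and trigger together from above across y.
- gun_grip (a point): Centre of the gun's grip at the place to squeeze; axes as the gun's. The grip bar is 22 mm deep in y (11 mm either side), 26 mm thick in z, and reaches 67 mm to -x. Over grip and trigger: 48 mm wide at rest, 37 mm squeezed; so fingers that close evenly are best centred 7 mm to the -y side of this point, at its height.
- trigger (a joint): Black trigger bar, 60 long, 8 thick, 18 mm tall, on the grip's nozzle side. 0 at rest (parallel to the grip, its outer face 37 mm to -y of gun_grip), 0.3 rad fully squeezed. It turns about a vertical pin 45 mm to +x and 33 mm to -y of gun_grip; its free end is 15 mm to -x. Spring-return: about 4 N at first, 8 N at full squeeze.
- cover_rib (a point): Loose aluminium cover lying flat: plate 70 (x) by 130 (y) by 18 mm, a lug 36 mm wide standing out 20 mm at its +y end, z up. Mass about 0.45 kg. On its top's middle a rib to grip: 26 wide in x, 46 long in y, 28 mm tall. This point is the rib's centre, 14 mm above the plate's top, 32 mm above the underside. A 90 mm round flange nearby has a like rib and is not wanted.
- cover_hole_big (a point): Centre of the cover's big through hole (13.5 mm) at the underside, lug end: 48 mm to +y of the cover's middle. Axes as the cover's.
- cover_hole_small (a point): Centre of the cover's small through hole (9.5 mm) at the underside, plain end: 48 mm to -y of the cover's middle. Axes as the cover's.
- dowel_big (a point): Root of the big dowel (12 mm thick, 16 mm tall, upper 6 mm tapered) on the joint face, 70 mm above the bench, of the aluminium housing half fixed in the grey vice. The housing has the cover's outline, its lug at this end. z up, y from the small dowel to the big one. Vice jaws end 12 mm below the joint face.
- dowel_small (a point): Root of the small dowel (8 mm thick, 16 mm tall, upper 6 mm tapered), 96 mm to -y of the big one on the same joint face. When the cover is shut, each hole's point lies on its dowel's root point.
- plunger (a joint): Sprung steel plunger (22 mm across) midway between the dowels: 0 free, standing 6 mm above the joint face; 0.006 m with the cover fully shut. It pushes up with 8 N free and 14 N shut, so the cover rides 6 mm proud unless pressed: about 10 N of push besides its weight shuts it; 15 to 20 N is plenty.
- flange: Bystander: loose round aluminium flange, disc 90 mm across and 18 mm thick with a rib like the cover's (46 mm tall in all). Origin: underside centre.
- bearing: Bystander: loose steel ring bearing, 42 mm across, 12 mm tall. Origin: underside centre.
- oil: Bystander: loose white plastic bottle, 52 mm across, 130 mm tall, standing at the far side. Origin: underside centre.
There are look-alikes about, which are no part of the job. Leave any black or purple look-alike of the part that bears cover_rib alone.

How it is judged:
By the outcome, as a careful person would: the job done as asked, in the order asked, and still so for the second after the job is handed in, while the arm keeps its last pose, push and grip.
It also fails if it takes over 61 s, if anything falls off the work surface, if the arm or the gripper's body presses on something with over 40 N, if the wrist force passes 120 N, or if a joint passes its speed limit or range.

## Working session

There is one attempt and no reset: what is moved stays moved. The work goes in short steps, Python scripts to look and compute and a shell command to move; the robot and the scene stay as the last step left them, time stands still between calls to the robot, and variables do not carry over. Pictures are saved under pics/ and viewed, and the job is handed in when it is done.

```bash
mkdir -p pics; ls; python3 - <<'E'
from bench import r,capture,job
import cv2,numpy as np
print(r.observe(), r.grip_depth)
for n in("side","top"):
    c=capture(n); np.savez(f'pics/{n}0.npz',**c); cv2.imwrite(f'pics/{n}0.png',cv2.resize(c['pixels'],(800,600),interpolation=cv2.INTER_CUBIC)); 
    R=cv2.Rodrigues(np.array(c['rvec'],float))[0]; print(n,c['fx'],c['cx'],c['cy'],-R.T@np.array(c['tvec']),R)
E
```

```text
pics
{'time_s': 0.0, 'joint_positions': array([ 1.14300857e+00,  2.76566960e-01,  1.50614367e+00, -1.11273364e-05,
        1.36071739e+00, -1.21020694e-01]), 'joint_vel': array([ 0.00121963,  0.00132713, -0.00026081, -0.00150016, -0.00053442,
       -0.00079056]), 'tau': array([ 1.90635823e-03, -4.16770363e+01, -2.45810062e+01,  2.58770960e-04,
        1.11389984e-02,  2.94626250e-05]), 'ee_pos': array([0.17343065, 0.54765148, 0.23045151]), 'eef_rot': array([-3.13976940e+00, -2.10776575e-04,  2.83482773e+00]), 'ft_force': array([-0.29131708,  0.49287914,  0.0171428 ]), 'torque': array([-0.02847713, -0.0112424 , -0.0472898 ]), 'gripper_width': 1.0035220079171083} -0.0187
side 407.51273943590155 260.860189933834 199.9544200594137 [ 0.40194429 -1.24905979  0.87249138] [[ 0.99084208 -0.13439809 -0.01300457]
 [-0.0871079  -0.56265102 -0.82209248]
 [ 0.10317062  0.81569663 -0.56920544]]
top 444.69609011833796 256.4032453411017 185.93076992109516 [ 0.35617956 -0.11640746  1.35449939] [[-0.02890828 -0.99956022  0.00660919]
 [-0.98607518  0.02743376 -0.16402174]
 [ 0.16376829 -0.01125874 -0.98643458]]
```

View pics/top0.png

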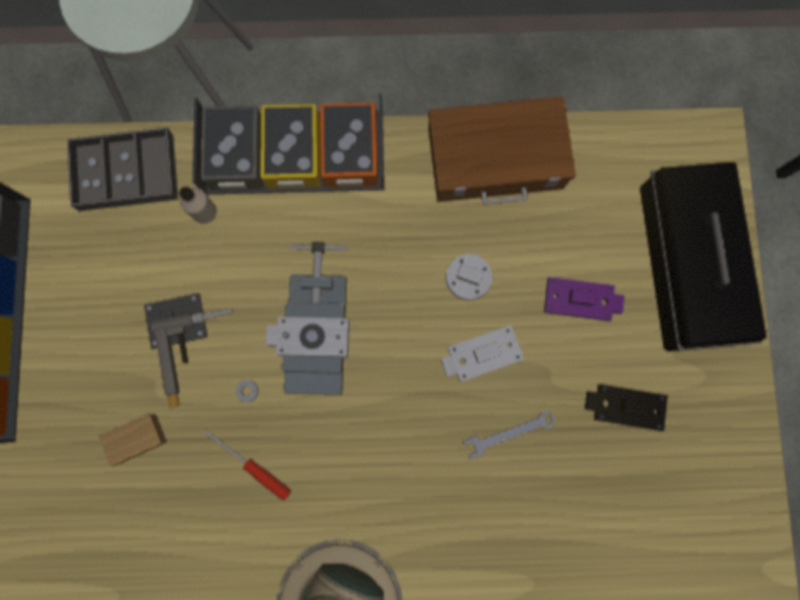

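View pics/side0.png

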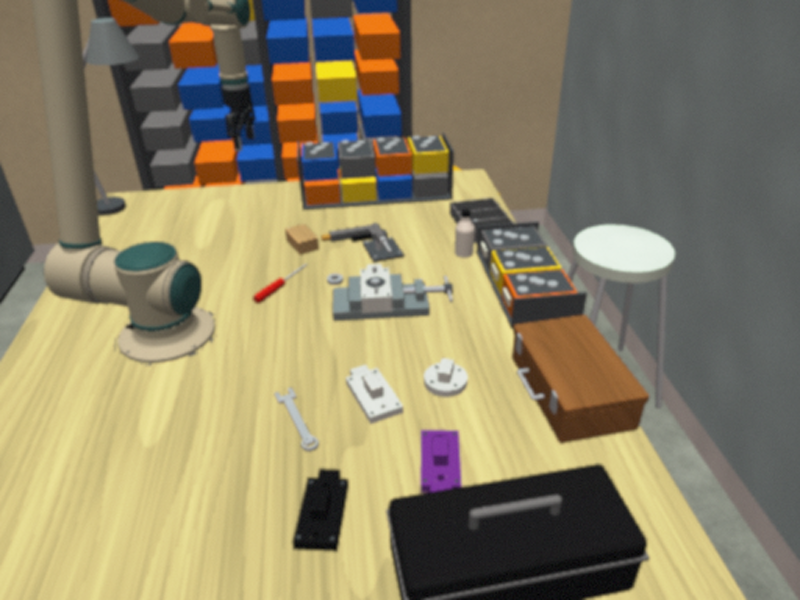

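```bash
python3 - <<'E'
import cv2,numpy as np
p=np.load('pics/top0.npz')['pixels']
def crop(u0,v0,u1,v1,n,s):
    cv2.imwrite(n,cv2.resize(p[v0:v1,u0:u1],None,fx=s,fy=s,interpolation=cv2.INTER_CUBIC))
crop(85,180,235,270,'pics/c_gun.png',5.3)
crop(270,150,350,250,'pics/c_cov.png',6)
E
```

```text
(no output)
```

View pics/c_gun.png

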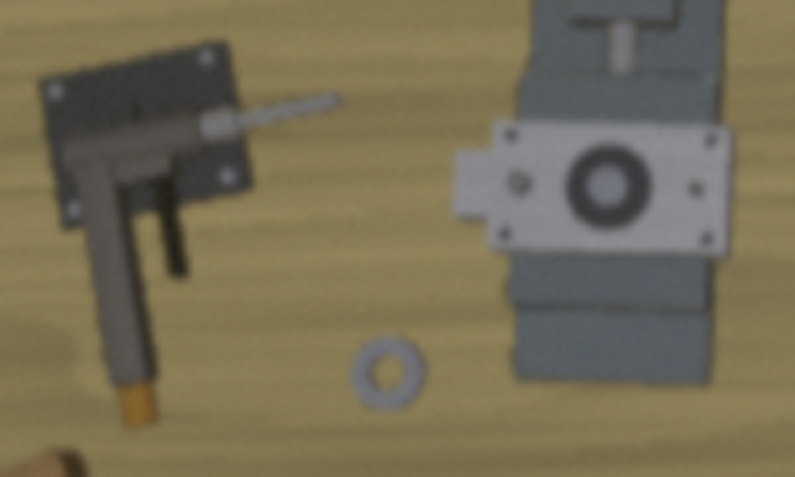

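View pics/c_cov.png

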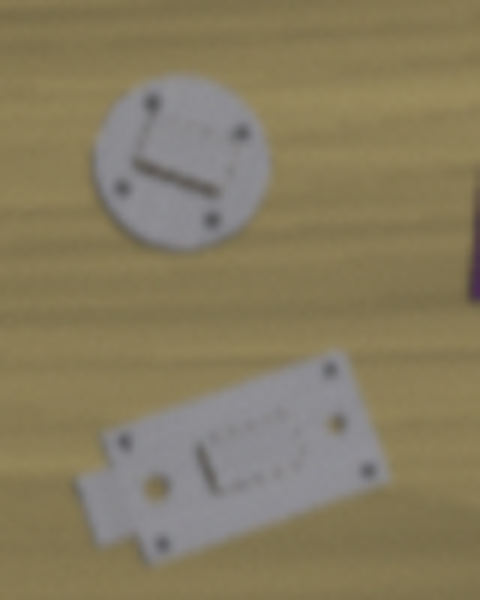

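```bash
cat > h.py <<'E'
import cv2,numpy as np
def load(f):
    d=np.load(f); return {k:d[k] for k in d.files}
def ray(c,u,v):
    K=np.array([[c['fx'],0,c['cx']],[0,c['fy'],c['cy']],[0,0,1]],float)
    R=cv2.Rodrigues(np.array(c['rvec'],float))[0]; t=np.array(c['tvec'],float).ravel()
    return -R.T@t, R.T@np.linalg.solve(K,[u,v,1])
def cast(c,u,v,z):
    o,d=ray(c,u,v); return o+d*(z-o[2])/d[2]
def proj(c,P):
    K=np.array([[c['fx'],0,c['cx']],[0,c['fy'],c['cy']],[0,0,1]],float)
    return cv2.projectPoints(np.array(P,float).reshape(-1,1,3),np.array(c['rvec'],float),np.array(c['tvec'],float),K,None)[0].reshape(-1,2)
E
python3 - <<'E'
from h import *
c=load('pics/top0.npz')
f=lambda x,y,u0,v0,s:(u0+(x+.5)/s-.5, v0+(y+.5)/s-.5)
def C(x,y,z,which):
    u,v=f(x,y,*((85,180,5.3) if which=='g' else (270,150,6))); return cast(c,u,v,z)
hb=C(518,183,.078,'g');hs=C(697,188,.078,'g')
# dowel tops vs roots
for n,x,y,z in [('dbig mid',518,183,.078),('dsmall mid',697,188,.078),('plunger',608,187,.076)]: print(n,C(x,y,z,'g').round(4))
for n,x,y in [('hs1',511,134),('hs2',711,139),('hs3',504,234),('hs4',706,239)]: print(n,C(x,y,.070,'g').round(4))
for n,x,y,z in [('holebig',157,487,.018),('holesmall',337,424,.018)]+[('s',125,442,.018),('s',330,371,.018),('s',163,544,.018),('s',368,471,.018)]: print(n,C(x,y,z,'c').round(4))
for n,x,y,z in [('grip end L',108,385,.078),('grip end R',155,380,.078),('grip top L',80,185,.078),('gripR',122,185,.078),('trig end',178,275,.074),('trig endL',170,275,.074),('trig endR',188,275,.074),('trig root',162,180,.074),('nozzle tip',338,100,.065),('barrel butt',68,155,.078)]: print(n,C(x,y,z,'g').round(4))
# masks
p=c['pixels']; hsv=cv2.cvtColor(p,cv2.COLOR_BGR2HSV)
m=((hsv[...,1]<45)&(hsv[...,2]>115)).astype(np.uint8)
n,l,st,ce=cv2.connectedComponentsWithStats(m)
for i in range(1,n):
    if st[i,4]>150 and st[i,4]<4000:print(st[i],ce[i].round(1))
E
```

```text
dbig mid [0.4919 0.0844 0.078 ]
dsmall mid [ 0.4864 -0.0126  0.078 ]
plunger [0.4885 0.0359 0.076 ]
hs1 [0.5198 0.0894 0.07  ]
hs2 [ 0.5139 -0.02    0.07  ]
hs3 [0.4651 0.0933 0.07  ]
hs4 [ 0.4592 -0.0165  0.07  ]
holebig [ 0.4386 -0.2457  0.018 ]
holesmall [ 0.4675 -0.3374  0.018 ]
s [ 0.4615 -0.2306  0.018 ]
s [ 0.4943 -0.3353  0.018 ]
s [ 0.4103 -0.2474  0.018 ]
s [ 0.4436 -0.3516  0.018 ]
grip end L [0.3897 0.3034 0.078 ]
grip end R [0.3916 0.2784 0.078 ]
grip top L [0.4975 0.3214 0.078 ]
gripR [0.4968 0.2987 0.078 ]
trig end [0.4476 0.2686 0.074 ]
trig endL [0.4477 0.2729 0.074 ]
trig endR [0.4474 0.2632 0.074 ]
trig root [0.4994 0.2784 0.074 ]
nozzle tip [0.5419 0.1854 0.065 ]
barrel butt [0.514  0.3284 0.078 ]
[  38    0   85   34 2199] [79.3 13.8]
[285 162  30  30 621] [300.  176.5]
[170 203  53  25 919] [197.1 214.7]
[ 283  208   52   36 1078] [308.8 226.4]
[300 266  50  28 274] [323.1 278.7]
```

```bash
cat >> h.py <<'E'
from scipy.spatial.transform import Rotation as Ro
def plan(xyz,yaw,smax=.04,rmax=.12,n=5):
    from bench import r
    s=r.observe(); p=np.array(s['ee_pos']); R=Ro.from_euler('xyz',s['eef_rot'])
    T=Ro.from_euler('xyz',[np.pi,0,yaw]); 
    print('t',round(s['time_s'],2),'pos',p.round(4),'rot',np.array(s['eef_rot']).round(3),'F',np.array(s['ft_force']).round(1),'w',round(s['gripper_width'],3))
    print(' full: turn',(R.inv()*T).as_rotvec().round(3),'shift',R.inv().apply(np.array(xyz)-p).round(4))
    for i in range(n):
        d=np.array(xyz)-p; w=(R.inv()*T).as_rotvec()
        k=max(np.linalg.norm(d)/smax,np.linalg.norm(w)/rmax,1)
        print('  ',*(w/k).round(3),*R.inv().apply(d/k).round(4)); p=p+d/k; R=R*Ro.from_rotvec(w/k)
        if k==1: break
E
python3 -c "
from h import *; plan([.458,.296,.15],3.32,n=12)"
```

```text
t 0.1 pos [0.1734 0.5477 0.2305] rot [-3.14  -0.     2.835] F [-0.3 -0.  -0.9] w 0.998
 full: turn [-0.002 -0.001 -0.485] shift [-0.3473 -0.1539  0.0807]
   -0.0 -0.0 -0.05 -0.0358 -0.0159 0.0083
   -0.0 -0.0 -0.05 -0.0349 -0.0176 0.0083
   -0.0 -0.0 -0.05 -0.034 -0.0193 0.0083
   -0.0 -0.0 -0.05 -0.033 -0.021 0.0083
   -0.0 -0.0 -0.05 -0.0319 -0.0226 0.0083
   -0.0 -0.0 -0.05 -0.0307 -0.0242 0.0083
   -0.0 -0.0 -0.05 -0.0295 -0.0257 0.0083
   -0.0 -0.0 -0.05 -0.0282 -0.0272 0.0083
   -0.0 -0.0 -0.05 -0.0268 -0.0285 0.0083
   -0.0 -0.0 -0.035 -0.0179 -0.0211 0.0059
```

```bash
python3 -m handwheel '0 0 -0.05 -0.036 -0.016 0.008 0; 0 0 -0.05 -0.035 -0.018 0.008 0; 0 0 -0.05 -0.034 -0.019 0.008 0; 0 0 -0.05 -0.033 -0.021 0.008 0; 0 0 -0.05 -0.032 -0.023 0.008 0' 30; python3 -c "
from h import *; plan([.458,.296,.15],3.32,n=8)"
```

```text
time_s: 0.52
ee_pos: [0.3194, 0.421, 0.188]
eef_rot: [3.137, -0.003, 3.111]
ft_force: [0.3, -0.0, 0.4]
gripper_width: 0.998
t 0.52 pos [0.3194 0.421  0.188 ] rot [ 3.137e+00 -3.000e-03  3.111e+00] F [ 0.3 -0.   0.4] w 0.998
 full: turn [ 0.005 -0.003 -0.209] shift [-0.1425 -0.1208  0.037 ]
   0.001 -0.001 -0.044 -0.0299 -0.0254 0.0078
   0.001 -0.001 -0.044 -0.0288 -0.0267 0.0078
   0.001 -0.001 -0.044 -0.0276 -0.0279 0.0079
   0.001 -0.001 -0.044 -0.0263 -0.0291 0.0079
   0.001 -0.0 -0.033 -0.0191 -0.023 0.0061
```

```bash
python3 -m handwheel '0 0 -0.044 -0.030 -0.025 0.008 0; 0 0 -0.044 -0.029 -0.027 0.008 0; 0 0 -0.044 -0.028 -0.028 0.008 0; 0 0 -0.044 -0.026 -0.029 0.008 0; 0.003 -0.001 -0.02 -0.015 -0.013 0.002 0' ; python3 -m handwheel '0 0 0 0 0 0 0; 0 0 0 0 0 0 0';  python3 -c "
from h import *; plan([.458,.296,.15],3.32,n=8)
from bench import capture
for n in('top','side'):
    c=capture(n);np.savez(f'pics/{n}1.npz',**c)
    p=c['pixels']; p=p[170:290,70:270] if n=='top' else p[100:220,150:350]
    cv2.imwrite(f'pics/{n}1.png',cv2.resize(p,None,fx=4,fy=4,interpolation=cv2.INTER_CUBIC))"
```

```text
time_s: 0.93
ee_pos: [0.4581, 0.2964, 0.1489]
eef_rot: [-3.14, -0.005, -2.966]
ft_force: [-0.6, 0.1, 1.5]
gripper_width: 1.001
time_s: 1.1
ee_pos: [0.4614, 0.2926, 0.147]
eef_rot: [-3.139, -0.007, -2.973]
ft_force: [0.3, -0.2, -0.1]
gripper_width: 0.997
t 1.1 pos [0.4614 0.2926 0.147 ] rot [-3.139 -0.007 -2.973] F [ 0.3 -0.2 -0.1] w 0.997
 full: turn [-0.003 -0.007 -0.01 ] shift [ 0.0028  0.0039 -0.003 ]
   -0.003 -0.007 -0.01 0.0028 0.0039 -0.003
```

View pics/top1.png

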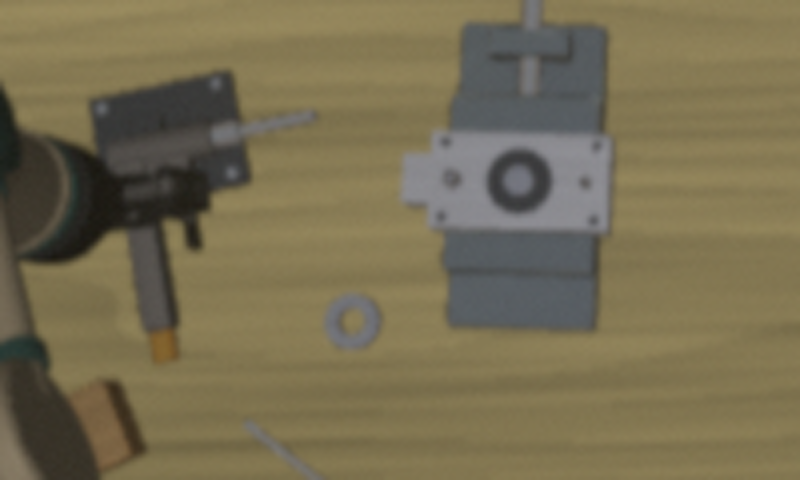

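View pics/side1.png

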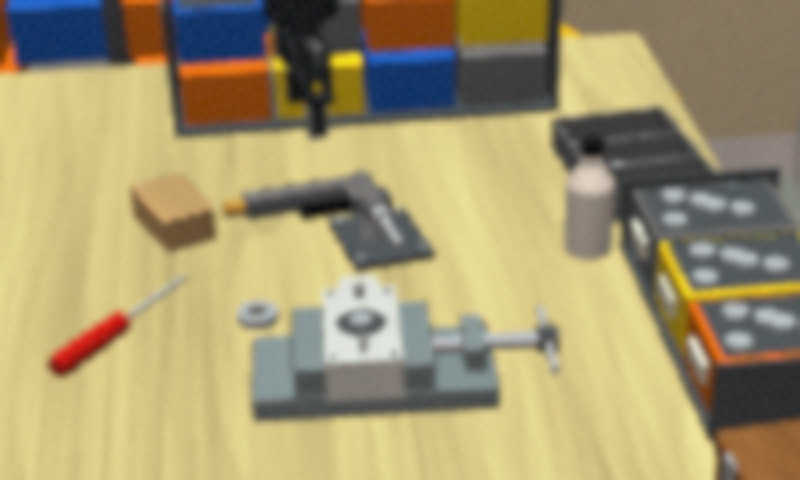

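The gripper stands above the gun's grip (top view, gripper about (170,190); the trigger tip still shows at (193,235)). Descending.

```bash
python3 -m handwheel '-0.003 -0.007 -0.01 0.003 0.004 0.012 0; 0 0 0 0 0 0.025 0; 0 0 0 0 0 0.025 0; 0 0 0 0 0 0.022 0; 0 0 0 0 0 0.008 0' ; python3 -m handwheel '0 0 0 0 0 0 0';  python3 -c "
from h import *; plan([.458,.296,.045],3.32,n=8)"
```

```text
time_s: 1.62
ee_pos: [0.4543, 0.3053, 0.0581]
eef_rot: [3.135, 0.011, -2.953]
ft_force: [-1.0, -0.6, 0.0]
gripper_width: 1.002
time_s: 1.7
ee_pos: [0.452, 0.3058, 0.0568]
eef_rot: [3.136, 0.008, -2.951]
ft_force: [-0.6, -0.3, 0.1]
gripper_width: 1.003
t 1.7 pos [0.452  0.3058 0.0568] rot [ 3.136  0.008 -2.951] F [-0.6 -0.3  0.1] w 1.003
 full: turn [0.006 0.008 0.012] shift [-0.004  -0.0109  0.0117]
   0.006 0.008 0.012 -0.004 -0.0109 0.0117
```

```bash
python3 -m handwheel '0.006 0.008 0.012 -0.004 -0.010 0.007 0; 0 0 0 0 0 0.004 0; 0 0 0 0 0 0 0' ;  python3 -c "
from h import *; plan([.458,.296,.045],3.32,n=8)"
```

```text
time_s: 1.95
ee_pos: [0.458, 0.2985, 0.0472]
eef_rot: [3.141, 0.002, -2.961]
ft_force: [-0.5, 0.6, -0.3]
gripper_width: 0.997
t 1.95 pos [0.458  0.2985 0.0472] rot [ 3.141e+00  2.000e-03 -2.961e+00] F [-0.5  0.6 -0.3] w 0.997
 full: turn [0.    0.002 0.003] shift [ 0.0004 -0.0025  0.0022]
   0.0 0.002 0.003 0.0004 -0.0025 0.0022
```

Now squeeze, with one small correction.

```bash
python3 -m handwheel '0 0 0 0 -0.0025 0.002 60; 0 0 0 0 0 0 100; 0 0 0 0 0 0 100; 0 0 0 0 0 0 100' 30; python3 -m handwheel '0 0 0 0 0 0 255; 0 0 0 0 0 0 255; 0 0 0 0 0 0 255; 0 0 0 0 0 0 255' 30;  python3 -c "
from h import *; plan([.458,.296,.045],3.32,n=8)"
```

```text
time_s: 2.28
ee_pos: [0.4607, 0.2963, 0.0475]
eef_rot: [3.14, 0.007, -2.962]
ft_force: [0.8, 0.2, -0.5]
gripper_width: 0.608
time_s: 2.62
ee_pos: [0.46, 0.3007, 0.0491]
eef_rot: [3.131, 0.008, -2.966]
ft_force: [-0.5, 0.4, -1.2]
gripper_width: 0.43
t 2.62 pos [0.46   0.3007 0.0491] rot [ 3.131  0.008 -2.966] F [-0.5  0.4 -1.2] w 0.43
 full: turn [ 0.011  0.008 -0.002] shift [ 0.0028 -0.0043  0.004 ]
   0.011 0.008 -0.002 0.0028 -0.0043 0.004
```

```bash
python3 -m handwheel '0 0 0 0 0 0 255; 0 0 0 0 0 0 255; 0 0 0 0 0 0 255; 0 0 0 0 0 0 255' 40;  python3 -c "
from h import *; plan([.458,.296,.045],3.32,n=8)
from bench import capture
for n in('top','side'):
    c=capture(n);np.savez(f'pics/{n}2.npz',**c)
    p=c['pixels']; p=p[190:260,80:160] if n=='top' else p[110:180,190:290]
    cv2.imwrite(f'pics/{n}2.png',cv2.resize(p,None,fx=7,fy=7,interpolation=cv2.INTER_CUBIC))"
```

```text
time_s: 2.95
ee_pos: [0.4599, 0.3008, 0.0491]
eef_rot: [3.131, 0.008, -2.966]
ft_force: [0.6, 1.5, -1.4]
gripper_width: 0.429
t 2.95 pos [0.4599 0.3008 0.0491] rot [ 3.131  0.008 -2.966] F [ 0.6  1.5 -1.4] w 0.429
 full: turn [ 0.011  0.008 -0.003] shift [ 0.0028 -0.0044  0.004 ]
   0.011 0.008 -0.003 0.0028 -0.0044 0.004
```

View pics/top2.png

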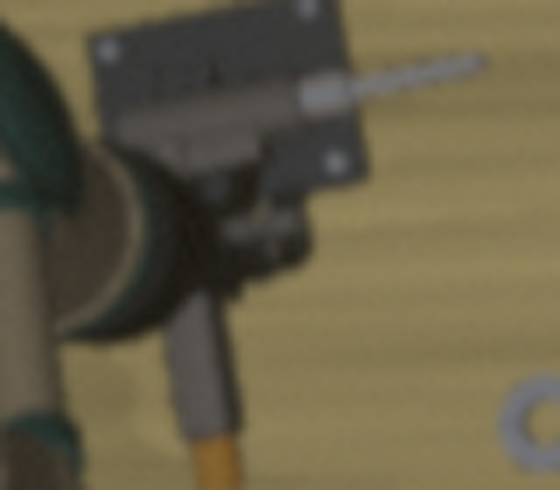

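View pics/side2.png

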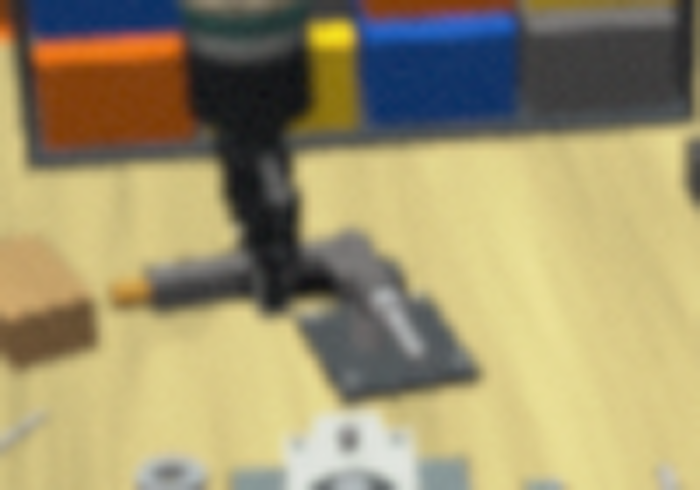

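Opening is steady at 0.429 (36.5 mm), which is the fully squeezed width. Releasing next.

```bash
python3 -m handwheel '0 0 0 0 0 0 0; 0 0 0 0 0 0 0; 0 0 0 0 0 0 0; 0 0 0 0 0 0 0; 0 0 0 0 0 0 0';python3 -m handwheel '0 0 0 0 0 0 0;0 0 0 0 0 -0.025 0; 0 0 0 0 0 -0.03 0; 0 0 0 0 0 -0.03 0; 0 0 0 0 0 -0.03 0'; python3 -c "
from h import *; plan([.453,-.2914,.16],3.32,n=8)
from bench import capture
for n in('top','side'):
    c=capture(n);np.savez(f'pics/{n}3.npz',**c)
    p=c['pixels']; p=p[190:260,80:160] if n=='top' else p[110:180,190:290]
    cv2.imwrite(f'pics/{n}3.png',cv2.resize(p,None,fx=7,fy=7,interpolation=cv2.INTER_CUBIC))"
```

```text
time_s: 3.47
ee_pos: [0.4597, 0.2978, 0.0485]
eef_rot: [3.135, 0.006, -2.965]
ft_force: [-0.2, -0.7, -0.9]
gripper_width: 0.996
time_s: 3.88
ee_pos: [0.4545, 0.2956, 0.1607]
eef_rot: [3.138, -0.011, -2.966]
ft_force: [0.1, 0.9, -0.8]
gripper_width: 1.002
t 3.88 pos [0.4545 0.2956 0.1607] rot [ 3.138 -0.011 -2.966] F [ 0.1  0.9 -0.8] w 1.002
 full: turn [ 0.004 -0.011 -0.002] shift [ 1.043e-01 -5.776e-01 -3.000e-04]
   0.0 -0.001 -0.0 0.0071 -0.0394 -0.0
   0.0 -0.001 -0.0 0.0071 -0.0394 -0.0
   0.0 -0.001 -0.0 0.0071 -0.0394 -0.0
   0.0 -0.001 -0.0 0.0071 -0.0394 -0.0
   0.0 -0.001 -0.0 0.0071 -0.0394 -0.0
   0.0 -0.001 -0.0 0.0071 -0.0394 0.0
   0.0 -0.001 -0.0 0.0071 -0.0394 0.0
   0.0 -0.001 -0.0 0.0072 -0.0394 0.0
```

View pics/top3.png

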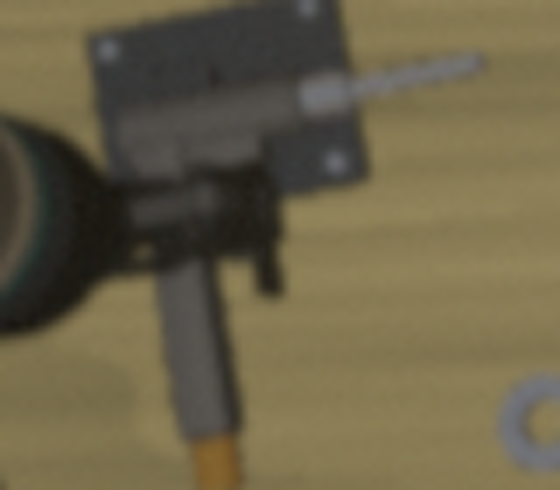

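```bash
python3 -c "
from h import *; c=load('pics/top0.npz'); print(cast(c,300,176.5,.018)); plan([.453,-.2914,.16],1.876,n=20,smax=.036)"
```

```text
[ 0.60359401 -0.26584517  0.018     ]
t 3.98 pos [0.4584 0.2974 0.1651] rot [ 3.135e+00  2.000e-03 -2.965e+00] F [0.6 0.3 0.2] w 0.998
 full: turn [ 0.007 -0.004  1.442] shift [ 0.1085 -0.5788  0.0009]
   0.0 -0.0 0.088 0.0066 -0.0354 0.0001
   0.0 -0.0 0.088 0.0035 -0.0358 0.0001
   0.0 -0.0 0.088 0.0003 -0.036 0.0001
   0.0 -0.0 0.088 -0.0028 -0.0359 0.0001
   0.0 -0.0 0.088 -0.006 -0.0355 0.0001
   0.0 -0.0 0.088 -0.0091 -0.0348 0.0001
   0.0 -0.0 0.088 -0.0121 -0.0339 0.0001
   0.0 -0.0 0.088 -0.0151 -0.0327 0.0002
   0.0 -0.0 0.088 -0.0179 -0.0312 0.0002
   0.0 -0.0 0.088 -0.0206 -0.0295 0.0002
   0.0 -0.0 0.088 -0.0231 -0.0276 0.0002
   0.0 -0.0 0.088 -0.0254 -0.0255 0.0002
   0.0 -0.0 0.088 -0.0276 -0.0231 0.0003
   0.0 -0.0 0.088 -0.0295 -0.0206 0.0003
   0.0 -0.0 0.088 -0.0312 -0.018 0.0003
   0.0 -0.0 0.088 -0.0327 -0.0151 0.0003
   0.0 -0.0 0.031 -0.0121 -0.0044 0.0001
```

```bash
python3 -m handwheel '0 0 0.088 0.007 -0.035 0 0; 0 0 0.088 0.003 -0.036 0 0; 0 0 0.088 0 -0.036 0 0; 0 0 0.088 -0.003 -0.036 0 0; 0 0 0.088 -0.006 -0.035 0 0'; python3 -m handwheel '0 0 0.088 -0.009 -0.035 0 0; 0 0 0.088 -0.012 -0.034 0 0; 0 0 0.088 -0.015 -0.033 0 0; 0 0 0.088 -0.018 -0.031 0 0; 0 0 0.088 -0.02 -0.029 0 0'; python3 -c "
from h import *; plan([.453,-.2914,.16],1.876,n=20,smax=.036)"
```

```text
time_s: 4.4
ee_pos: [0.4585, 0.1208, 0.1642]
eef_rot: [3.125, 0.005, 2.872]
ft_force: [0.3, -1.4, 0.7]
gripper_width: 0.994
time_s: 4.82
ee_pos: [0.4514, -0.0657, 0.1597]
eef_rot: [3.123, -0.004, 2.411]
ft_force: [0.2, 1.0, -0.4]
gripper_width: 0.999
t 4.82 pos [ 0.4514 -0.0657  0.1597] rot [ 3.123 -0.004  2.411] F [ 0.2  1.  -0.4] w 0.999
 full: turn [ 0.017 -0.009  0.535] shift [-0.1518 -0.167  -0.0039]
   0.003 -0.001 0.085 -0.0242 -0.0266 -0.0006
   0.003 -0.001 0.085 -0.0264 -0.0245 -0.0005
   0.003 -0.001 0.085 -0.0284 -0.0221 -0.0004
   0.003 -0.001 0.085 -0.0302 -0.0196 -0.0003
   0.003 -0.001 0.085 -0.0317 -0.017 -0.0002
   0.003 -0.001 0.085 -0.0331 -0.0142 -0.0001
   0.001 -0.0 0.023 -0.0092 -0.0031 -0.0
```

```bash
python3 -m handwheel '0.003 -0.001 0.085 -0.024 -0.027 0 80; 0.003 -0.001 0.085 -0.026 -0.024 0 80; 0.003 0 0.085 -0.028 -0.022 0 80; 0.003 -0.001 0.085 -0.030 -0.020 0 80; 0.003 0 0.085 -0.032 -0.017 0 80'; python3 -m handwheel '0 0 0.06 -0.025 -0.010 0 80; 0 0 0 0 0 0 80; 0 0 0 0 0 0 80'; python3 -c "
from h import *; plan([.453,-.2914,.16],1.876,n=20,smax=.036)"
```

```text
time_s: 5.23
ee_pos: [0.4471, -0.2526, 0.1556]
eef_rot: [3.14, -0.008, 1.962]
ft_force: [0.4, 1.0, -0.0]
gripper_width: 0.687
time_s: 5.48
ee_pos: [0.4472, -0.2888, 0.1535]
eef_rot: [3.141, -0.005, 1.889]
ft_force: [-0.9, -0.1, 0.0]
gripper_width: 0.687
t 5.48 pos [ 0.4472 -0.2888  0.1535] rot [ 3.141 -0.005  1.889] F [-0.9 -0.1  0. ] w 0.687
 full: turn [ 0.    -0.005  0.013] shift [-0.0042  0.0047 -0.0066]
   0.0 -0.005 0.013 -0.0042 0.0047 -0.0066
```

```bash
python3 -m handwheel '0 -0.005 0.013 -0.004 0.005 0.02 80; 0 0 0 0 0 0.025 80; 0 0 0 0 0 0.025 80; 0 0 0 0 0 0.015 80; 0 0 0 0 0 0 80'; python3 -c "
from h import *; plan([.453,-.2914,.06],1.876,n=20,smax=.036)
from bench import capture
for n in('top','side'):
    c=capture(n);np.savez(f'pics/{n}4.npz',**c)
    p=c['pixels']; p=p[180:270,260:360] if n=='top' else p[200:290,190:290]
    cv2.imwrite(f'pics/{n}4.png',cv2.resize(p,None,fx=6,fy=6,interpolation=cv2.INTER_CUBIC))"
```

```text
time_s: 5.9
ee_pos: [0.4544, -0.2875, 0.066]
eef_rot: [3.138, 0.001, 1.88]
ft_force: [-0.2, -0.1, -0.1]
gripper_width: 0.688
t 5.9 pos [ 0.4544 -0.2875  0.066 ] rot [3.138e+00 1.000e-03 1.880e+00] F [-0.2 -0.1 -0.1] w 0.688
 full: turn [0.004 0.001 0.004] shift [-0.0032 -0.0025  0.006 ]
   0.004 0.001 0.004 -0.0032 -0.0025 0.006
```

View pics/top4.png

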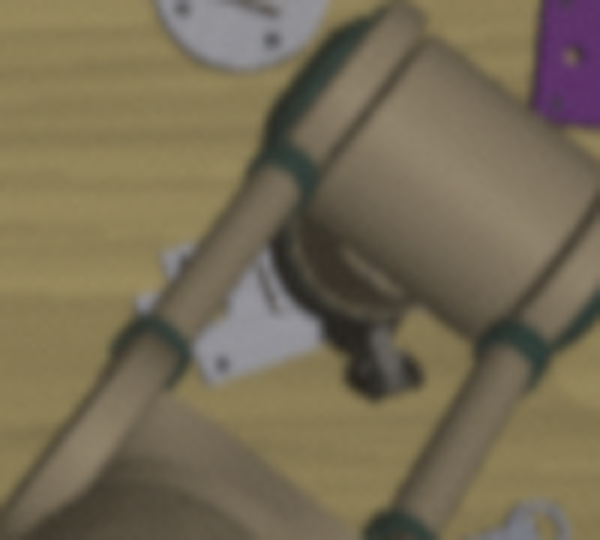

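View pics/side4.png

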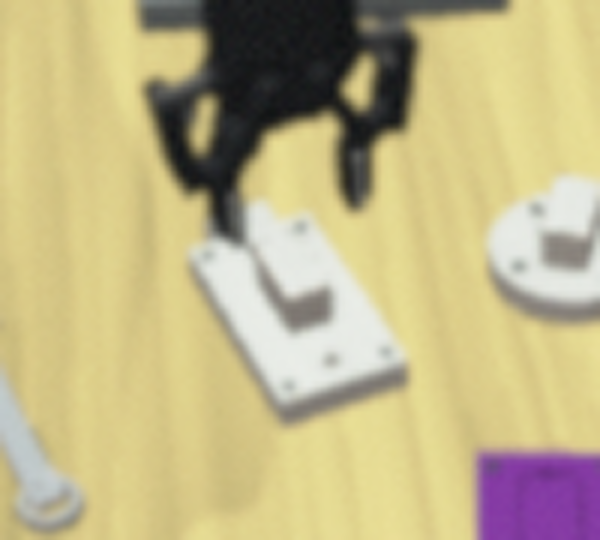

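Both fingers straddle the rib in the side view (at (228,215) and (355,190), rib between). Lowering to it.

```bash
python3 -m handwheel '0.004 0 0.004 -0.003 -0.0025 0.014 80; 0 0 0 0 0 0.015 80; 0 0 0 0 0 0.01 80; 0 0 0 0 0 0 80';  python3 -c "
from h import *; plan([.453,-.2914,.022],1.876,n=20,smax=.036)"
```

```text
time_s: 6.33
ee_pos: [0.4588, -0.2934, 0.0342]
eef_rot: [3.133, 0.015, 1.879]
ft_force: [-0.4, 0.4, 0.4]
gripper_width: 0.688
t 6.33 pos [ 0.4588 -0.2934  0.0342] rot [3.133 0.015 1.879] F [-0.4  0.4  0.4] w 0.688
 full: turn [0.008 0.015 0.003] shift [ 0.0039 -0.0051  0.0121]
   0.008 0.015 0.003 0.0039 -0.0051 0.0121
```

```bash
python3 -m handwheel '0.004 0.008 0 0.0035 -0.005 0.008 80; 0.003 0.004 0 0 0 0.003 80; 0 0 0 0 0 0 80';  python3 -c "
from h import *; plan([.453,-.2914,.022],1.876,n=20,smax=.036)"
```

```text
time_s: 6.58
ee_pos: [0.4543, -0.2921, 0.0249]
eef_rot: [3.138, 0.005, 1.881]
ft_force: [-0.2, -0.3, 0.7]
gripper_width: 0.68
t 6.58 pos [ 0.4543 -0.2921  0.0249] rot [3.138 0.005 1.881] F [-0.2 -0.3  0.7] w 0.68
 full: turn [0.003 0.005 0.005] shift [ 0.001  -0.001   0.0029]
   0.003 0.005 0.005 0.001 -0.001 0.0029
```

```bash
python3 -m handwheel '0.003 0.005 0.005 0.001 -0.001 0.003 80; 0 0 0 0 0 0 255; 0 0 0 0 0 0 255; 0 0 0 0 0 0 255; 0 0 0 0 0 0 255' 70; python3 -m handwheel '0 0 0 0 0 0 255; 0 0 0 0 0 0 255' 100;  python3 -c "
from h import *; plan([.453,-.2914,.022],1.876,n=20,smax=.036)"
```

```text
time_s: 7.0
ee_pos: [0.4537, -0.292, 0.0231]
eef_rot: [3.14, 0.002, 1.875]
ft_force: [0.1, -0.6, -3.8]
gripper_width: 0.285
time_s: 7.17
ee_pos: [0.4538, -0.2921, 0.0232]
eef_rot: [3.14, 0.002, 1.875]
ft_force: [0.2, 0.2, -0.8]
gripper_width: 0.281
t 7.17 pos [ 0.4538 -0.2921  0.0232] rot [3.140e+00 2.000e-03 1.875e+00] F [ 0.2  0.2 -0.8] w 0.281
 full: turn [ 0.002  0.002 -0.001] shift [ 0.0009 -0.0006  0.0012]
   0.002 0.002 -0.001 0.0009 -0.0006 0.0012
```

```bash
python3 -m handwheel '0 0 0 0 0 -0.015 255; 0 0 0 0 0 -0.03 255; 0 0 0 0 0 -0.03 255; 0 0 0 0 0 -0.03 255; 0 0 0 0 0 -0.02 255';  python3 -c "
from h import *; plan([.489,.036,.15],1.516,n=20,smax=.034)"
```

```text
time_s: 7.58
ee_pos: [0.4477, -0.2874, 0.1437]
eef_rot: [-3.131, -0.017, 1.875]
ft_force: [1.0, -0.2, -3.4]
gripper_width: 0.281
t 7.58 pos [ 0.4477 -0.2874  0.1437] rot [-3.131 -0.017  1.875] F [ 1.  -0.2 -3.4] w 0.281
 full: turn [-0.014 -0.015  0.359] shift [ 0.2963  0.1361 -0.0027]
   -0.001 -0.002 0.037 0.0309 0.0142 -0.0003
   -0.001 -0.002 0.037 0.0314 0.013 -0.0003
   -0.001 -0.002 0.037 0.0319 0.0118 -0.0003
   -0.001 -0.002 0.037 0.0323 0.0106 -0.0004
   -0.001 -0.002 0.037 0.0327 0.0094 -0.0004
   -0.001 -0.002 0.037 0.033 0.0082 -0.0004
   -0.001 -0.002 0.037 0.0333 0.007 -0.0005
   -0.001 -0.002 0.037 0.0335 0.0057 -0.0005
   -0.001 -0.002 0.037 0.0337 0.0045 -0.0006
   -0.001 -0.001 0.022 0.0199 0.0019 -0.0004
```

```bash
python3 -m handwheel '-0.001 -0.002 0.037 0.031 0.014 0 255; -0.001 -0.002 0.037 0.031 0.013 -0.001 255; -0.001 -0.002 0.037 0.032 0.012 -0.001 255; -0.001 -0.002 0.037 0.032 0.011 -0.001 255; -0.001 -0.002 0.037 0.033 0.009 -0.001 255';  python3 -c "
from h import *; plan([.489,.036,.15],1.516,n=20,smax=.034)"
```

```text
time_s: 8.0
ee_pos: [0.4727, -0.1238, 0.152]
eef_rot: [-3.141, 0.008, 1.67]
ft_force: [1.0, -0.5, -3.3]
gripper_width: 0.28
t 8.0 pos [ 0.4727 -0.1238  0.152 ] rot [-3.141  0.008  1.67 ] F [ 1.  -0.5 -3.3] w 0.28
 full: turn [0.    0.008 0.154] shift [0.1574 0.032  0.0007]
   0.0 0.002 0.033 0.0333 0.0068 0.0001
   0.0 0.002 0.033 0.0335 0.0057 0.0002
   0.0 0.002 0.033 0.0337 0.0046 0.0003
   0.0 0.002 0.033 0.0338 0.0035 0.0003
   0.0 0.001 0.024 0.0246 0.0017 0.0003
```

```bash
python3 -m handwheel '0 0.002 0.033 0.033 0.007 0 255; 0 0.002 0.033 0.033 0.006 0 255; 0 0.002 0.033 0.033 0.005 0 255; 0 0.001 0.033 0.03 0.003 0 255; 0 0.001 0.01 0.015 0.001 0 255'; python3 -m handwheel '0 0 0 0 0 0 255;0 0 0 0 0 0 255';python3 -c "
from h import *; plan([.489,.036,.15],1.516,n=20,smax=.034)
from bench import capture
for n in('top','side'):
    c=capture(n);np.savez(f'pics/{n}5.npz',**c)
    p=c['pixels']; p=p[170:260,140:260] if n=='top' else p[120:220,190:310]
    cv2.imwrite(f'pics/{n}5.png',cv2.resize(p,None,fx=6,fy=6,interpolation=cv2.INTER_CUBIC))"
```

```text
time_s: 8.42
ee_pos: [0.4848, 0.032, 0.1486]
eef_rot: [-3.135, -0.003, 1.521]
ft_force: [0.9, -0.6, -4.2]
gripper_width: 0.281
time_s: 8.58
ee_pos: [0.4832, 0.036, 0.1474]
eef_rot: [-3.132, -0.005, 1.526]
ft_force: [-0.1, -0.6, -3.0]
gripper_width: 0.283
t 8.58 pos [0.4832 0.036  0.1474] rot [-3.132 -0.005  1.526] F [-0.1 -0.6 -3. ] w 0.283
 full: turn [-0.01  -0.004  0.01 ] shift [ 0.0003  0.0057 -0.0027]
   -0.01 -0.004 0.01 0.0003 0.0057 -0.0027
```

View pics/top5.png

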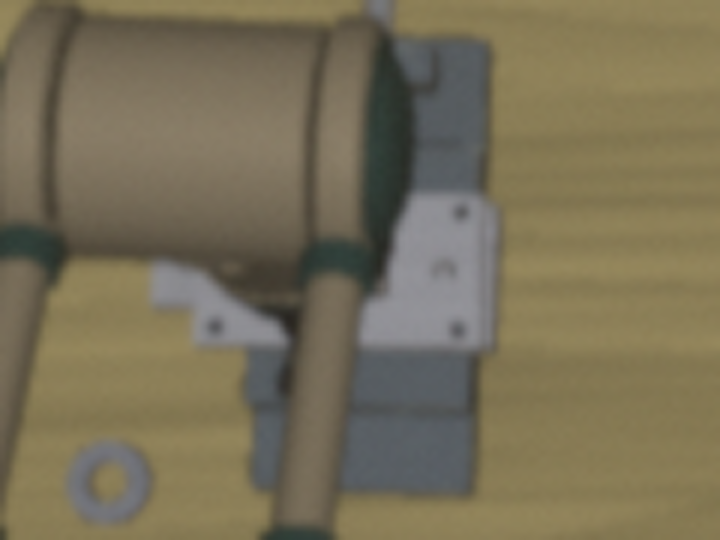

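View pics/side5.png

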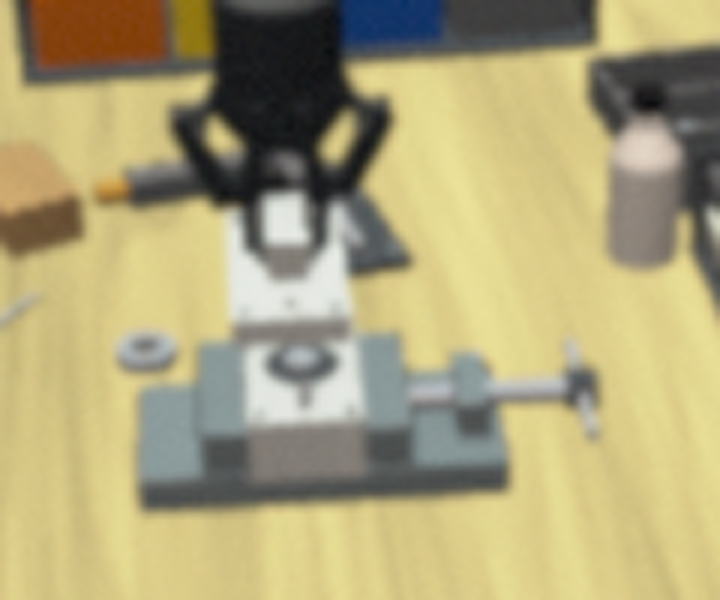

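```bash
python3 - <<'E'
from h import *
from bench import r
c=load('pics/top5.npz'); s=r.observe(); print(s['ee_pos'],s['eef_rot'])
f=lambda x,y,u0,v0,k:(u0+(x+.5)/k-.5, v0+(y+.5)/k-.5)
z=.1474-.0232+.018
P=[cast(c,*f(x,y,140,170,6),z) for x,y in [(461,212),(457,329),(215,327),(444,268)]]
L=[(.0275,-.0548),(-.0275,-.0548),(-.0275,.0548),(0,-.048)]
tcp=np.array([.4832,.036]); psi=1.526-np.pi/2
Rm=np.array([[np.cos(psi),-np.sin(psi)],[np.sin(psi),np.cos(psi)]])
for p,l in zip(P,L): print(p.round(4), 'centre implied',(p[:2]-Rm@l).round(4))
d=P[2]-P[1]; print('psi', np.arctan2(-d[0],d[1]),psi,np.linalg.norm(d))
E
```

```text
[0.48335274 0.0349605  0.1474412 ] [-3.13193134 -0.00451235  1.52430204]
[ 0.5077 -0.0191  0.1422] centre implied [0.4827 0.0369]
[ 0.4543 -0.0165  0.1422] centre implied [0.4843 0.037 ]
[0.4584 0.0931 0.1422] centre implied [0.4834 0.0371]
[ 0.4823 -0.011   0.1422] centre implied [0.4844 0.037 ]
psi -0.0366561585922485 -0.044796326794896535 0.10971919953530443
```

```bash
python3 - <<'E'
from h import *
c=load('pics/side5.npz'); s=c['pixels'][150:205,220:260]
cv2.imwrite('pics/s5z.png',cv2.resize(s,None,fx=11,fy=11,interpolation=cv2.INTER_CUBIC))
c=load('pics/side0.npz'); s=c['pixels'][160:205,210:270]
cv2.imwrite('pics/s0z.png',cv2.resize(s,None,fx=12,fy=12,interpolation=cv2.INTER_CUBIC))
E
```

```text
(no output)
```

View pics/s5z.png

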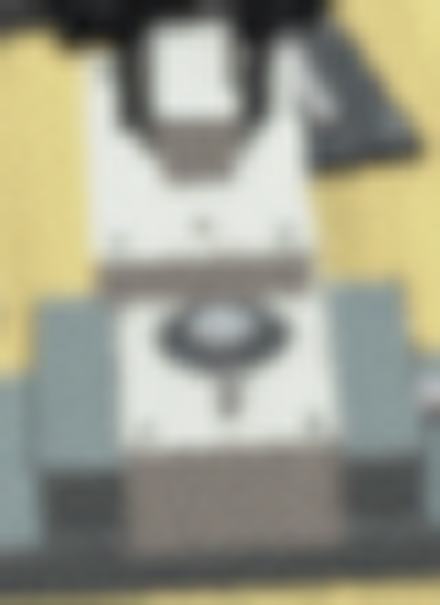

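View pics/s0z.png

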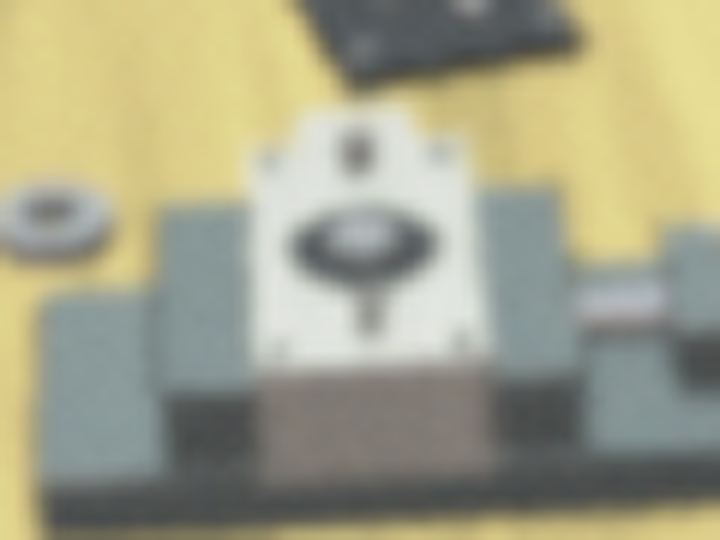

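```bash
python3 - <<'E'
from h import *
f=lambda x,y,u0,v0,k:(u0+(x+.5)/k-.5, v0+(y+.5)/k-.5)
c=load('pics/side5.npz')
for n,x,y,z in [('cov s-',119,240,.1422),('cov s+',287,237,.1422),('cov hole',203,226,.1422),('H s-',146,431,.07),('H s+',314,424,.07),('H dowel base',231,412,.07)]:
    print(n,cast(c,*f(x,y,220,150,11),z).round(4))
c=load('pics/side0.npz')
for n,x,y in [('H-+',270,160),('H++',442,152),('H--',280,350),('H+-',462,340)]: print(n,cast(c,*f(x,y,210,160,12),.07).round(4))
E
```

```text
cov s- [ 0.4522 -0.0114  0.1422]
cov s+ [ 0.5054 -0.018   0.1422]
cov hole [ 0.4795 -0.0069  0.1422]
H s- [ 0.4569 -0.013   0.07  ]
H s+ [ 0.5119 -0.0174  0.07  ]
H dowel base [ 0.4856 -0.0059  0.07  ]
H-+ [0.4627 0.0986 0.07  ]
H++ [0.5176 0.0949 0.07  ]
H-- [ 0.4571 -0.0129  0.07  ]
H+- [ 0.5119 -0.0159  0.07  ]
```

```bash
python3 -m handwheel '-0.01 -0.004 0.009 0 0.006 0.008 255; 0 0 0 0 0 0.010 255; 0 0 0 0 0 0.006 255; 0 0 0 0 0 0 255';python3 -c "
from h import *; plan([.4893,.0355,.115],1.516)"
```

```text
time_s: 9.02
ee_pos: [0.489, 0.0303, 0.1218]
eef_rot: [-3.142, 0.002, 1.511]
ft_force: [0.4, -0.5, -4.0]
gripper_width: 0.28
t 9.02 pos [0.489  0.0303 0.1218] rot [-3.142e+00  2.000e-03  1.511e+00] F [ 0.4 -0.5 -4. ] w 0.28
 full: turn [-0.     0.002 -0.005] shift [ 0.0052 -0.      0.0068]
   -0.0 0.002 -0.005 0.0052 -0.0 0.0068
```

```bash
python3 -m handwheel '0 0.002 -0.004 0.005 0 0.004 255; 0 0 0 0 0 0 255; 0 0 0 0 0 0 255';python3 -c "
from h import *; plan([.4893,.0355,.113],1.516)
from bench import capture
for n in('top','side'):
    c=capture(n);np.savez(f'pics/{n}6.npz',**c)
    p=c['pixels']; p=p[170:260,140:260] if n=='top' else p[145:210,215:265]
    k=6 if n=='top' else 9
    cv2.imwrite(f'pics/{n}6.png',cv2.resize(p,None,fx=k,fy=k,interpolation=cv2.INTER_CUBIC))
from bench import r; print(r.observe()['ee_pos'])"
```

```text
time_s: 9.27
ee_pos: [0.4886, 0.0341, 0.1167]
eef_rot: [-3.139, -0.0, 1.513]
ft_force: [-0.0, -0.2, -3.2]
gripper_width: 0.282
t 9.27 pos [0.4886 0.0341 0.1167] rot [-3.139 -0.     1.513] F [-0.  -0.2 -3.2] w 0.282
 full: turn [-0.003 -0.    -0.003] shift [0.0014 0.0007 0.0037]
   -0.003 -0.0 -0.003 0.0014 0.0007 0.0037
[0.48853507 0.03429695 0.11683305]
```

View pics/top6.png

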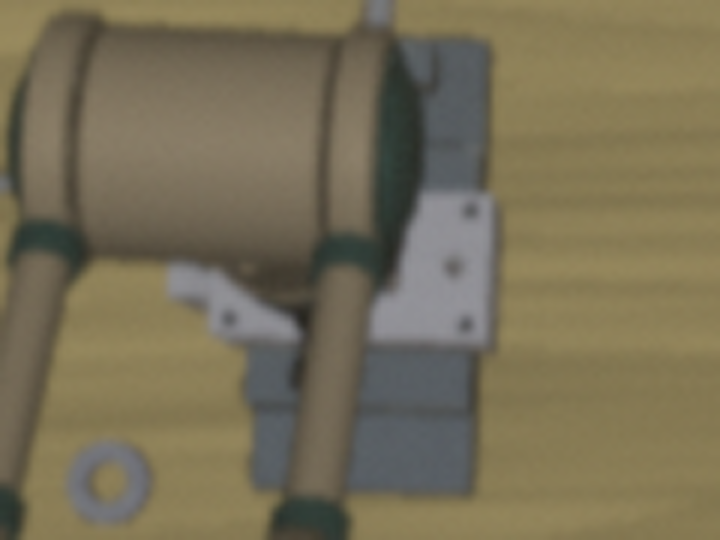

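View pics/side6.png

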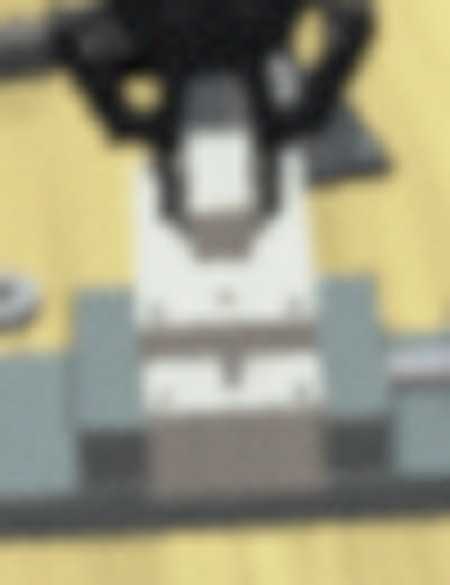

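```bash
python3 - <<'E'
from h import *
f=lambda x,y,u0,v0,k:(u0+(x+.5)/k-.5, v0+(y+.5)/k-.5)
z=.1116
c=load('pics/top6.npz')
P=[cast(c,*f(x,y,140,170,6),z) for x,y in [(471,209),(465,324),(229,318),(455,266)]]
L=[(.0275,-.0548),(-.0275,-.0548),(-.0275,.0548),(0,-.048)]
psi=-.056
Rm=np.array([[np.cos(psi),-np.sin(psi)],[np.sin(psi),np.cos(psi)]])
for p,l in zip(P,L): print(p.round(4),(p[:2]-Rm@l).round(4))
d=P[2]-P[1]; print('psi', np.arctan2(-d[0],d[1]))
c=load('pics/side6.npz')
for n,x,y,zz in [('cov s-',158,309,z),('cov s+',293,303,z),('hole',227,297,z),('H s-',167,394,.07),('H s+',306,388,.07),('dowel base',233,381,.07)]:
    print(n,cast(c,*f(x,y,215,145,9),zz).round(4))
E
```

```text
[ 0.5128 -0.0213  0.1116] [0.4885 0.0349]
[ 0.459  -0.0178  0.1116] [0.4896 0.0354]
[0.4649 0.0919 0.1116] [0.4893 0.0357]
[ 0.4863 -0.0135  0.1116] [0.4889 0.0344]
psi -0.05379584219111776
cov s- [ 0.4566 -0.0128  0.1116]
cov s+ [ 0.5098 -0.0166  0.1116]
hole [ 0.4844 -0.008   0.1116]
H s- [ 0.4582 -0.0106  0.07  ]
H s+ [ 0.5139 -0.0148  0.07  ]
dowel base [ 0.4853 -0.0051  0.07  ]
```

```bash
python3 -m handwheel '-0.003 0 -0.003 0.0015 0.0008 0.002 255; 0 0 0 0 0 0.002 255; 0 0 0 0 0 0 255';python3 -c "
from h import *; plan([.4893,.0357,.105],1.516)"
```

```text
time_s: 9.62
ee_pos: [0.4902, 0.036, 0.1133]
eef_rot: [3.139, -0.0, 1.517]
ft_force: [-0.6, -0.2, -3.4]
gripper_width: 0.282
t 9.62 pos [0.4902 0.036  0.1133] rot [ 3.139 -0.     1.517] F [-0.6 -0.2 -3.4] w 0.282
 full: turn [ 0.003 -0.     0.001] shift [-0.0003 -0.0009  0.0083]
   0.003 -0.0 0.001 -0.0003 -0.0009 0.0083
```

```bash
python3 -m handwheel '0.002 0 0 0 -0.0008 0.004 255; 0 0 0 0 0 0.003 255; 0 0 0 0 0 0 255';python3 -c "
from h import *; plan([.4893,.0357,.100],1.516)"
```

```text
time_s: 9.87
ee_pos: [0.4895, 0.0362, 0.1059]
eef_rot: [3.14, -0.0, 1.517]
ft_force: [-0.6, -0.4, -4.2]
gripper_width: 0.282
t 9.87 pos [0.4895 0.0362 0.1059] rot [ 3.14  -0.     1.517] F [-0.6 -0.4 -4.2] w 0.282
 full: turn [ 0.002 -0.     0.001] shift [-0.0005 -0.0002  0.0059]
   0.002 -0.0 0.001 -0.0005 -0.0002 0.0059
```

```bash
python3 -m handwheel '0 0 0 -0.0004 0 0.003 255; 0 0 0 0 0 0.002 255; 0 0 0 0 0 0 255';python3 -c "
from h import *; plan([.4893,.0357,.0925],1.516)"
```

```text
time_s: 10.12
ee_pos: [0.4893, 0.0358, 0.1001]
eef_rot: [3.141, -0.0, 1.517]
ft_force: [-0.7, 0.1, -4.0]
gripper_width: 0.283
t 10.12 pos [0.4893 0.0358 0.1001] rot [ 3.141 -0.     1.517] F [-0.7  0.1 -4. ] w 0.283
 full: turn [ 0.001 -0.     0.001] shift [-0.0001  0.      0.0076]
   0.001 -0.0 0.001 -0.0001 0.0 0.0076
```

```bash
python3 -m handwheel '0 0 0 0 0 0.003 255; 0 0 0 0 0 0.003 255; 0 0 0 0 0 0.002 255';python3 -c "
from h import *; plan([.4893,.0357,.0925],1.516)"; python3 -m handwheel '0 0 0 0 0 0.003 255; 0 0 0 0 0 0.003 255';python3 -c "
from h import *; plan([.4893,.0357,.0925],1.516)"
```

```text
time_s: 10.37
ee_pos: [0.4897, 0.0357, 0.0942]
eef_rot: [3.14, -0.0, 1.517]
ft_force: [-4.0, 0.1, 8.7]
gripper_width: 0.281
t 10.37 pos [0.4897 0.0357 0.0942] rot [ 3.14  -0.     1.517] F [-4.   0.1  8.7] w 0.281
 full: turn [ 0.002 -0.     0.001] shift [-0.     -0.0004  0.0017]
   0.002 -0.0 0.001 -0.0 -0.0004 0.0017
time_s: 10.53
ee_pos: [0.4897, 0.0358, 0.0931]
eef_rot: [3.138, -0.0, 1.517]
ft_force: [-9.8, -0.4, 31.9]
gripper_width: 0.285
t 10.53 pos [0.4897 0.0358 0.0931] rot [ 3.138 -0.     1.517] F [-9.8 -0.4 31.9] w 0.285
 full: turn [ 0.003 -0.     0.001] shift [-0.0001 -0.0004  0.0006]
   0.003 -0.0 0.001 -0.0001 -0.0004 0.0006
```

```bash
python3 -m handwheel '0.002 0 0 0 -0.0005 0.002 255; 0.001 0 0 0 -0.0005 0.002 255; 0 0 0 0 -0.0005 0.002 255; 0 0 0 0 -0.0005 0.002 255';python3 -c "
from h import *; plan([.4893,.0357,.0925],1.516)
from bench import capture
for n in('top','side'):
    c=capture(n);np.savez(f'pics/{n}7.npz',**c)
    p=c['pixels']; p=p[170:260,140:260] if n=='top' else p[145:210,215:265]
    k=6 if n=='top' else 9
    cv2.imwrite(f'pics/{n}7.png',cv2.resize(p,None,fx=k,fy=k,interpolation=cv2.INTER_CUBIC))
    cv2.imwrite(f'pics/{n}7f.png',cv2.resize(c['pixels'],(800,600)))
plan([.4893,.0357,.0925],1.516)"
```

```text
time_s: 10.87
ee_pos: [0.4896, 0.0358, 0.0933]
eef_rot: [3.134, 0.0, 1.518]
ft_force: [-2.9, -0.7, 13.9]
gripper_width: 0.286
t 10.87 pos [0.4896 0.0358 0.0933] rot [3.134 0.    1.518] F [-2.9 -0.7 13.9] w 0.286
 full: turn [0.008 0.    0.002] shift [-0.0001 -0.0003  0.0008]
   0.008 0.0 0.002 -0.0001 -0.0003 0.0008
t 10.97 pos [0.4896 0.0358 0.0933] rot [3.134 0.    1.518] F [-3.   0.9 12.1] w 0.286
 full: turn [0.008 0.    0.002] shift [-0.0001 -0.0003  0.0008]
   0.008 0.0 0.002 -0.0001 -0.0003 0.0008
```

View pics/top7f.png

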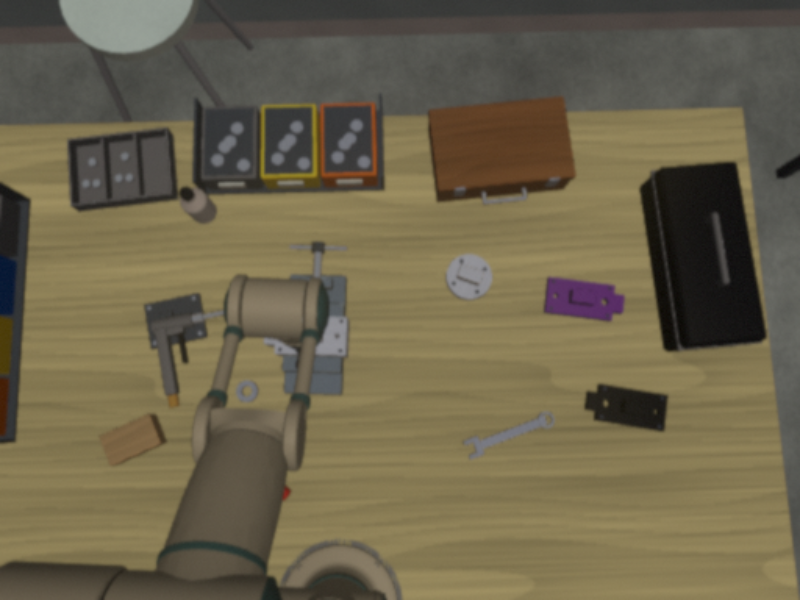

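View pics/side7.png

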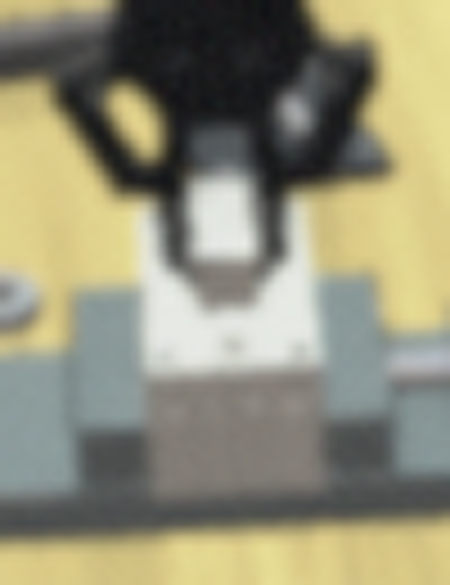

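```bash
python3 -m handwheel '0.006 0 0 0 0 0.0025 255; 0.006 0 0 0 0 0.0025 255; 0.006 0 0 0 0 0.0025 255; 0.004 0 0 0 0 0.0025 255';python3 -c "
from h import *; plan([.4893,.0357,.0925],1.516)
from bench import r; print(r.observe()['torque'])"
```

```text
time_s: 11.3
ee_pos: [0.4899, 0.0358, 0.0934]
eef_rot: [-3.132, 0.001, 1.518]
ft_force: [-5.8, -1.0, 16.4]
gripper_width: 0.28
t 11.3 pos [0.4899 0.0358 0.0934] rot [-3.132e+00  1.000e-03  1.518e+00] F [-5.8 -1.  16.4] w 0.28
 full: turn [-0.009  0.001  0.002] shift [-0.0001 -0.0006  0.001 ]
   -0.009 0.001 0.002 -0.0001 -0.0006 0.001
[-0.03079438  0.83793742 -0.02524165]
```

```bash
python3 -m handwheel '-0.007 0 0 0 0 0.003 255; -0.003 0 0 0 0 0.003 255; 0 0 0 0 -0.0003 0.003 255';python3 -c "
from h import *; plan([.4893,.0357,.0925],1.516)
from bench import r; print(r.observe()['torque'])"
```

```text
time_s: 11.55
ee_pos: [0.4897, 0.0358, 0.0931]
eef_rot: [3.137, 0.001, 1.518]
ft_force: [-6.0, 0.3, 20.2]
gripper_width: 0.276
t 11.55 pos [0.4897 0.0358 0.0931] rot [3.137e+00 1.000e-03 1.518e+00] F [-6.   0.3 20.2] w 0.276
 full: turn [0.004 0.001 0.002] shift [-0.0001 -0.0004  0.0006]
   0.004 0.001 0.002 -0.0001 -0.0004 0.0006
[-0.02257214  1.24606518 -0.06109223]
```

```bash
python3 -c "
from h import *
from bench import capture
for n in('top','side'):
    c=capture(n);np.savez(f'pics/{n}8.npz',**c)
    p=c['pixels']; p=p[170:260,140:260] if n=='top' else p[165:210,220:265]
    k=6 if n=='top' else 12
    cv2.imwrite(f'pics/{n}8.png',cv2.resize(p,None,fx=k,fy=k,interpolation=cv2.INTER_CUBIC))
plan([.4893,.0357,.0925],1.516)
# expected screw pixels on cover top (front pair) if shut (.088) vs proud
C=np.array([.4873,.0412])  # housing centre as the side camera sees it
psi=-.055;Rm=np.array([[np.cos(psi),-np.sin(psi)],[np.sin(psi),np.cos(psi)]])
for z in(.088,.094):
  print(z,[((proj(c,[*(C+Rm@np.array(l)),z])[0]-[220,165]+.5)*12-.5).round(0) for l in((-.0275,-.0548),(.0275,-.0548),(-.035,-.065),(.035,-.065))])
"
```

```text
t 11.65 pos [0.4897 0.0358 0.0931] rot [3.137e+00 1.000e-03 1.518e+00] F [-5.1  0.2 19. ] w 0.278
 full: turn [0.004 0.001 0.002] shift [-0.0001 -0.0004  0.0006]
   0.004 0.001 0.002 -0.0001 -0.0004 0.0006
0.088 [array([156., 238.]), array([339., 228.]), array([131., 258.]), array([366., 245.])]
0.094 [array([155., 221.]), array([339., 211.]), array([130., 241.]), array([366., 228.])]
```

View pics/side8.png

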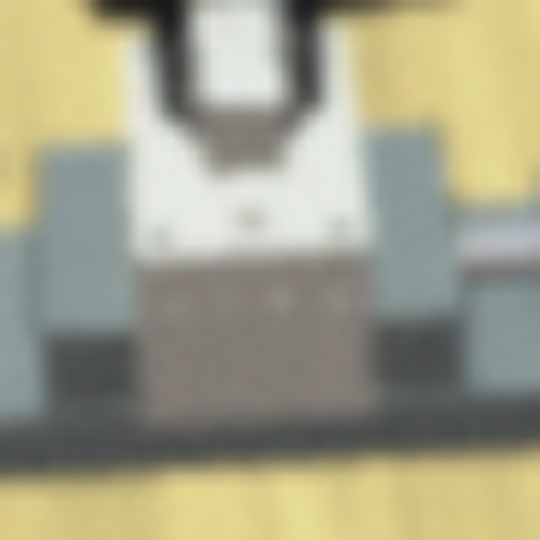

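View pics/top8.png

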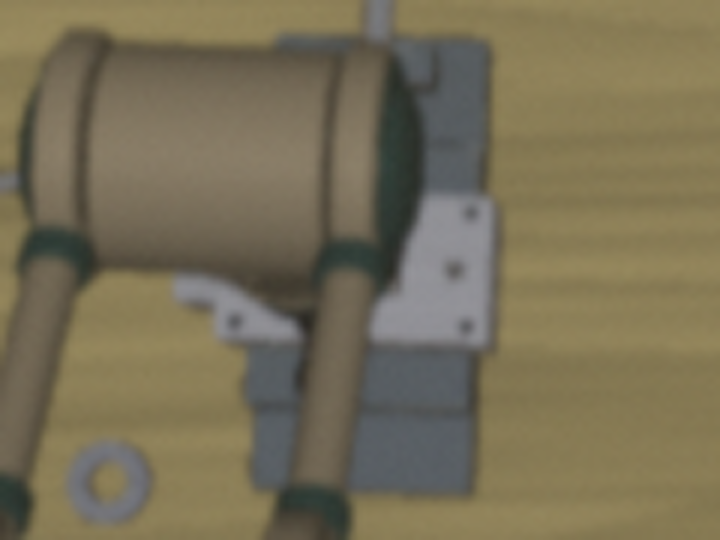

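The cover's front screws appear at (161,237) and (341,226), against (156,238) and (339,228) predicted for shut. The edges sit flush, and the push is steady at about 19 N. Handing in.

```bash
python3 -c "
from bench import r,job
print(job.finish_job()); s=r.observe(); print(s['time_s'],s['ee_pos'],s['ft_force'],s['gripper_width'])"
```

```text
the job is handed in; nothing more can be done
None
the job is handed in; nothing more can be done
```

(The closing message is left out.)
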